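# Make up two microscopy kits from the stock

### The arm

A 6-joint arm with a two-finger parallel gripper is mounted at the origin on a cart in front of the work surface, level with it; the furniture and walls round the work are solid. World frame = base frame: x ahead of the robot, y to its left, z up, the work surface at z = 0. Lengths are in m, angles in rad, forces in N, time in s.
With the tool pointing down it reaches from about 0.35 to 0.85 m from the base axis. Payload 8.1 kg.
Tool frame: the origin (TCP) lies midway between the tips of the shut fingers; the grasp point (between the pads) lies ctrl.grip_point_offset behind it (ctrl.grip_point_offset is the distance from the TCP to the grasp point, in m); z points along the fingers, y is the line along which they close (so a half turn about z gives the same grasp; the last joint's range is limited). The gripper opens to 93 mm and grips with 3 to 60 N. Pads are 15 mm wide; open, the fingers measure 128 mm over their backs; the gripper's body (75 mm by 188 mm) begins 65 mm behind the grasp point.
Start: joints at [-1.393, 0.13, 1.488, -0, 1.523, -0.085], TCP at [0.156, -0.579, 0.219] pointing down, gripper open.
Joint ranges: [-2.96, 2.96], [-0.89, 2.26], [0.02, 2.5], [-1.34, 4.48], [0, 2.73], [-2.66, 2.66]. Speed limits (rad/s): [2.39, 2.39, 2.79, 3.14, 3.14, 3.14].

### API

Orientations are given as a unit quaternion [x, y, z, w].
In Python, from bench import get_obs, optics, job_done, models, ctrl gives the robot as it stands. The module is installed in compiled form; this text tells all that it offers.
- The arm moves only by the tool servo_tool, never from a script. Its argument "deltas" is a list that holds one entry, the list of rows, each a list of 5 numbers: the shift along the world's x, y, z in m, then the turn about the world's z in rad, then the finger opening in m, from 0 to 0.093. A call has 1 to 12 rows; each row shifts and turns the commanded pose from where the row before left it; what a row does not reach is not made up. A row lasts 1/8 s, in which the tool goes at most 62.5 mm and 10.7 degrees, less where a joint would pass 70% of its speed; a pose out of reach is approached as far as the arm can. A call with a gripper value outside its range is refused whole. The fingers move at their own pace and stop on an object; "squeeze" is the grip in N (left out, the last holds). Time passes only in rows, so rows that do not move let the fingers close. It gives the time, the measured TCP pose, the force, the opening and the grip force at its end, in the units of the state.
- get_obs(): the state, without advancing time (a new reading comes with each control period).
- optics.camera(name): name is "scene" or "top" or "wrist"; returns the picture (480x640x3 uint8, blue, green, red); there is no depth.
- optics.camera_info(name): a dict with "intrinsics" (3x3 intrinsics, pixels), "world_from_camera" (4x4, takes a point from camera to world coordinates). Camera axes: x right, y up, looking along -z (the intrinsics and any distortion apply to the point x, -y, -z); pixel columns grow to the right and rows downward; lengths in m; the calibration is good to about 2 mm. A picture is of the moment at which its call begins: read the wrist's pose just before it. camera_info takes no time and is no camera call; for the wrist camera it gives the pose at the moment of the call.
- job_done(): hands the job in; it is judged then, once.
Trained networks look in the newest picture that a camera, given by its name, has taken for a name from the list of things; names that differ only in an ending like _2 or _b are one class to them, and where a whole thing is asked for, a point or a joint stands for the part that bears it (a point fixed in the world has none). Each returns a list of dicts, best first, with "score" (0 to 1); they miss things now and then, are a little off and sometimes report something else, mostly with a low value. They report only what shows in the picture. A call takes as long as a camera call.
- models.look_for(label, camera): "bbox" ([centre column, centre row, width, height] in pixels, round what is visible of it).
- models.pinpoint(label, camera): "point" ([column, row] in pixels: a listed point, or the origin of a listed thing).
The state is a dict: "t": time; "joint_pos": joint angles; "joint_velocities": joint speeds; "joint_torque": joint torques, N m; "position": TCP position; "orientation": TCP orientation; "wrist_force": force on the tool from outside, world axes, zero at the start; "moment": the same for the moment, N m; "grip_width": finger opening in m; "gripper_force": force on a finger pad.
Only numpy, scipy, OpenCV 4.12 (cv2) and the standard library are available. Lean on these libraries where they do the work, as an engineer would, in place of code of your own. Each camera call takes 0.05 s, during which the arm holds its last target. There are 200 camera calls.

### The job

Make up the two microscopy kits for the next class from the stock on the left of the counter. The plant-cell kit in the tray with the green insert gets the small amber dropper bottle of iodine in the bottle well, the box of cover slips flat in its bay and the forceps lying centred in the two tool rests; the smear kit in the tray with the blue insert gets the pale blue dropper bottle with the red teat in the well and the marker centred in the tool rests, but no cover slips, since dried smears are viewed uncovered. Keep the bottles from tipping over, and leave the pink stain, the flask and the beaker where they stand.

Things in the scene. Friction and masses are not known exactly. Their poses are not given: they have to be found in the camera images.
- green_tray: Fixed steel tray 136 (x) x 206 (y) x 18 mm with green insert (plant-cell kit). Origin: centre of its underside, z up. Both inserts are the same moulding; mm in the tray's frame: bottle well 46 across, centre x 34 y 62, floor z 4, collar rim z 26, 54 across; cover-slip bay 46 (x) by 120 (y), centre x 34 y -30, floor z 12, rim z 18, finger room at both y ends of the box; tool rests: see blue tray.
- blue_tray: Fixed steel tray with blue insert (smear kit; its bay stays empty), same size, frame, well and bay as the green tray. Tool rests of both, mm in the tray's frame: two U-shaped rests 10 thick at y -42 and y +42, centre line x -38, floor z 26, 28 wide between horns up to z 40; a tool lies in both, along the tray's y; between the rests the deck lies at z 18, free for the fingers.
- amber_bottle: Dropper bottle, amber-brown (iodine) with black collar and black teat. Body round, 36 mm across, up to 64 mm high (grip it there, about 40 mm up), neck and teat above to 97 mm; stands upright, 60 g. Origin: centre of its underside, z up.
- red_teat_bottle: Dropper bottle, pale blue (methylene blue) with black collar and red teat. Body round, 36 mm across, up to 64 mm high (grip it there, about 40 mm up), neck and teat above to 97 mm; stands upright, 60 g. Origin: centre of its underside, z up.
- pink_bottle: Dropper bottle, pink with white collar and black teat; belongs to neither kit and stays in the stock. Body round, 36 mm across, up to 64 mm high (grip it there, about 40 mm up), neck and teat above to 97 mm; stands upright, 60 g. Origin: centre of its underside, z up.
- cover_slip_box: Small square white box of cover slips, 32 x 32 x 19 mm, 30 g, lying flat. Firm only up to 11 mm: grip it low, fingertips about 2 mm above what it lies on, across facing sides (along its x or y). Origin: centre of its underside, z up.
- steel_forceps: Steel forceps lying flat, 16 mm wide (x), 125 mm long (y), 7 mm thick (z), 22 g; pinch across the width at the middle, fingertips about 2 mm above what it lies on. Origin: centre of its underside; either end may point either way.
- blue_marker: Blue marker pen lying down, 12 mm thick, 135 mm long along its y axis, 12 g; grip across the barrel at the middle. Origin: at mid-length on its underside as it lies at the start (6 mm from its axis; it turns with the pen if the pen rolls).
- flask: Bystander: corked conical glass flask, 60 mm across, 108 mm high, near the back of the counter. Origin: centre of its underside.
- beaker: Bystander: small glass beaker with pale green contents, 55 mm across, 68 mm high, near the back of the counter. Origin: centre of its underside.

How it is judged:
At the end, for the whole second after the job is handed in: Both bottles upright and down in the wells of their trays (within 10 mm, tilt under 0.15 rad); cover-slip box flat inside the green bay; forceps (green) and marker (blue) down in both rests, within 0.2 rad and 20 mm lengthwise; all at rest; pink bottle, flask and beaker within 20 mm of their starts (x of amber_bottle in the frame of green_tray between 0.024 and 0.044 m and y of amber_bottle in the frame of green_tray between 0.052 and 0.072 m and z of amber_bottle in the frame of green_tray between 0 and 0.01 m and angle between each of amber_bottle, red_teat_bottle, cover_slip_box's own z axis and vertical below 0.15 rad and linear speed of each of amber_bottle, red_teat_bottle, cover_slip_box, steel_forceps, blue_marker below 0.02 m/s and x of red_teat_bottle in the frame of blue_tray between 0.024 and 0.044 m and y of red_teat_bottle in the frame of blue_tray between 0.052 and 0.072 m and z of red_teat_bottle in the frame of blue_tray between 0 and 0.01 m and x of cover_slip_box in the frame of green_tray between 0.022 and 0.046 m and y of cover_slip_box in the frame of green_tray between -0.08 and 0.02 m and z of cover_slip_box in the frame of green_tray between 0.008 and 0.0165 m and x of steel_forceps in the frame of green_tray between -0.05 and -0.026 m and y of steel_forceps in the frame of green_tray between -0.02 and 0.02 m and z of steel_forceps in the frame of green_tray between 0.022 and 0.034 m and angle between the y axis of steel_forceps and the y axis of green_tray, either way round below 0.2 rad and x of blue_marker in the frame of blue_tray between -0.054 and -0.022 m and y of blue_marker in the frame of blue_tray between -0.02 and 0.02 m and z of blue_marker in the frame of blue_tray between 0.022 and 0.0395 m and angle between the y axis of blue_marker and the y axis of blue_tray, either way round below 0.2 rad and distance of each of pink_bottle, flask, beaker from where it was at the start of the episode below 0.02 m); the robot touches nothing.
It fails at once if a bystander (pink bottle, flask or beaker) is pushed or carried more than 30 mm (distance of any of pink_bottle, flask, beaker from where it was at the start of the episode above 0.03 m).
It fails at once if one of the stain bottles is tipped over (angle between any of amber_bottle, red_teat_bottle's own z axis and vertical above 0.8 rad).
It also fails if it takes over 125 s, if anything falls off the work surface, if the arm or the gripper's body presses on something with over 40 N, if the wrist force passes 120 N, or if a joint passes its speed limit or range.

## Working session

There is one attempt and no reset: what is moved stays moved. The work goes in short steps, Python scripts to look and compute and a tool call to move; the robot and the scene stay as the last step left them, time stands still between calls to the robot, and variables do not carry over. Pictures are saved under pics/ and viewed, at most 14 in all, crops included, and the job is handed in when it is done.

Besides the shell and the picture viewer there is one more tool, called after "Emit:" as a command line: name --argument value ..., lists and objects as JSON in quotes. servo_tool: Moves the arm, as the interface text tells. Its arguments: {"type":"object","properties":{"deltas":{"type":"array"},"squeeze":{"type":"number"}},"required":["deltas"]}

```bash
mkdir -p pics; cat > h.py <<'E'
import numpy as np, cv2
from bench import get_obs, optics, job_done, models, ctrl
def w(cam,uv,z,info=None):
    i=info or optics.camera_info(cam); K=np.array(i["intrinsics"]); T=np.array(i["world_from_camera"])
    p=np.linalg.solve(K,[uv[0],uv[1],1.]); d=T[:3,:3]@np.array([p[0],-p[1],-p[2]]); o=T[:3,3]
    return (o+d*(z-o[2])/d[2])
E
python3 - <<'E'
from h import *
for c in ("top","scene"):
    im=optics.camera(c); cv2.imwrite(f"pics/{c}0.png",im)
    i=optics.camera_info(c); print(c,{k:np.round(v,3).tolist() for k,v in i.items()})
    for n in "green_tray blue_tray amber_bottle red_teat_bottle pink_bottle cover_slip_box steel_forceps blue_marker flask beaker".split():
        if c=="top":
            r=models.pinpoint(n,c)
            print(n,[(np.round(a["point"]).tolist(),round(a["score"],2),np.round(w(c,a["point"],0),3).tolist()) for a in r[:2]])
o=get_obs(); print(o["t"],o["position"],o["orientation"],ctrl.grip_point_offset)
E
```

```text
top {'intrinsics': [[610.264, 0.0, 323.837], [0.0, 610.264, 240.767], [0.0, 0.0, 1.0]], 'world_from_camera': [[0.029, 0.992, -0.122, 0.428], [-1.0, 0.028, -0.005, 0.031], [-0.001, 0.123, 0.992, 1.281], [0.0, 0.0, 0.0, 1.0]]}
green_tray [([482.0, 287.0], 0.92, [0.498, -0.296, 0.0])]
blue_tray [([372.0, 280.0], 0.95, [0.506, -0.067, 0.0])]
amber_bottle [([252.0, 254.0], 0.81, [0.553, 0.188, 0.0])]
red_teat_bottle [([300.0, 251.0], 0.7, [0.563, 0.087, 0.0])]
pink_bottle [([159.0, 244.0], 0.68, [0.57, 0.385, 0.0])]
cover_slip_box [([216.0, 252.0], 0.59, [0.556, 0.265, 0.0])]
steel_forceps [([258.0, 313.0], 0.38, [0.43, 0.169, 0.0]), ([252.0, 253.0], 0.37, [0.556, 0.187, 0.0])]
blue_marker [([183.0, 308.0], 0.81, [0.436, 0.328, 0.0])]
flask [([331.0, 180.0], 0.81, [0.719, 0.026, 0.0]), ([298.0, 251.0], 0.73, [0.562, 0.092, 0.0])]
beaker [([390.0, 178.0], 0.73, [0.725, -0.1, 0.0]), ([161.0, 247.0], 0.45, [0.564, 0.382, 0.0])]
scene {'intrinsics': [[549.789, 0.0, 322.436], [0.0, 549.789, 237.751], [0.0, 0.0, 1.0]], 'world_from_camera': [[-0.517, 0.425, -0.743, -0.224], [-0.856, -0.242, 0.457, 0.534], [0.014, 0.872, 0.489, 0.565], [0.0, 0.0, 0.0, 1.0]]}
0.6 [ 0.15589764 -0.5794178   0.21868943] [9.91380317e-01 1.31015518e-01 9.15845006e-06 3.29482503e-05] 0.0188
```

```bash
python3 - <<'E'
import cv2
a=cv2.imread("pics/top0.png")[130:370,120:560]
cv2.imwrite("pics/top0c.png",cv2.resize(a,None,fx=1.8,fy=1.8,interpolation=cv2.INTER_CUBIC))
E
```

```text
(no output)
```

View pics/top0c.png

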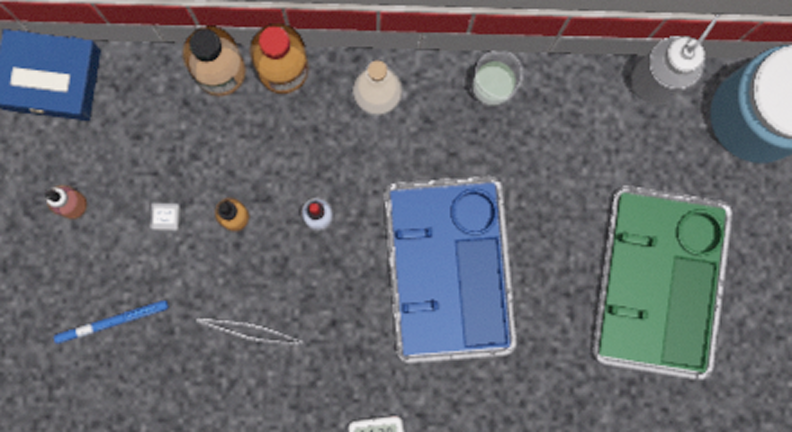

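View pics/scene0.png

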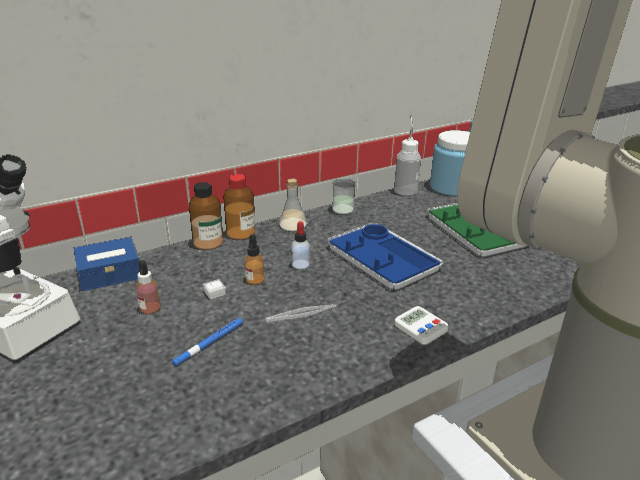

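```bash
cat > seg.py <<'E'
from h import *
im=cv2.imread("pics/top0.png"); hsv=cv2.cvtColor(im,cv2.COLOR_BGR2HSV); H,S,V=cv2.split(hsv)
def rect(m,box,z,name,k=5):
    x0,y0,x1,y1=box; mm=np.zeros_like(H); mm[y0:y1,x0:x1]=m[y0:y1,x0:x1]*255
    mm=cv2.morphologyEx(mm,cv2.MORPH_CLOSE,np.ones((k,k)))
    c=max(cv2.findContours(mm,cv2.RETR_EXTERNAL,cv2.CHAIN_APPROX_NONE)[0],key=cv2.contourArea)
    P=np.array([w("top",p,z)[:2] for p in c[:,0,:]+0.0]).astype(np.float32)
    r=cv2.minAreaRect(P*1000); (d,e)=r[1]; bx=cv2.boxPoints(r)
    e1,e2=bx[1]-bx[0],bx[2]-bx[1]; L=e1 if np.hypot(*e1)>np.hypot(*e2) else e2
    print(name,"c",np.round(r[0],1),"size",np.round(r[1],1),"long axis deg",round(np.degrees(np.arctan2(L[1],L[0])),1))
S_=S.astype(int)
rect(((H>45)&(H<85)&(S>80)),(440,220,540,345),.018,"green")
rect(((H>100)&(H<125)&(S>80)),(325,220,412,340),.018,"blue")
rect(((H>100)&(H<125)&(S>120)),(140,290,225,330),.006,"marker",15)
rect(((S<40)&(V>120)),(225,300,295,330),.003,"forceps",9)
rect(((S<40)&(V>130)),(200,238,225,262),.019,"box")
E
python3 seg.py
```

```text
green c [ 499.5 -303.9] size [123.7 187.3] long axis deg -7.5
blue c [507.8 -59. ] size [189.9 122.5] long axis deg 6.0
marker c [435.7 329.7] size [ 11.  135.6] long axis deg -70.9
forceps c [430.2 169.3] size [ 60.3 121.3] long axis deg -84.8
box c [557.8 271.6] size [29.3 33. ] long axis deg -88.4
```

Emit:
servo_tool --deltas '[[[0.02,0.05,0.005,0.109,0.07],[0.02,0.05,0.005,0.109,0.07],[0.02,0.05,0.005,0.109,0.07],[0.02,0.05,0.005,0.109,0.07],[0.02,0.05,0.005,0.109,0.07],[0.02,0.05,0.005,0.109,0.07],[0.02,0.05,0.005,0.109,0.07],[0.02,0.05,0.005,0.109,0.07],[0.02,0.05,0.005,0.109,0.07],[0.02,0.05,0.005,0.109,0.07],[0.02,0.05,0.005,0.109,0.07],[0.02,0.05,0.005,0.109,0.07]]]' --squeeze 15

```text
t: 2.1
position: [0.3964, 0.0224, 0.2792]
orientation: [0.706, 0.708, 0.0, 0.001]
wrist_force: [0.1, -0.3, -0.7]
grip_width: 0.0701
gripper_force: 0.0
```

Emit:
servo_tool --deltas '[[[0.02,0.05,0,0,0.07],[0.02,0.05,0,0,0.07],[0.02,0.05,0,0,0.07],[0.02,0.05,0,0,0.07],[0,0,0,0,0.07],[0,0,0,0,0.07]]]'

```text
t: 2.85
position: [0.4757, 0.2205, 0.2785]
orientation: [0.707, 0.707, -0.0, 0.0]
wrist_force: [-0.8, -1.8, 0.1]
grip_width: 0.0699
gripper_force: 0.0
```

```bash
python3 - <<'E'
from h import *
o=get_obs(); print(o["t"],np.round(o["position"],4),np.round(o["orientation"],4))
i=optics.camera_info("wrist"); im=optics.camera("wrist"); cv2.imwrite("pics/w1.png",im)
np.save("w1.npy",np.array(i["world_from_camera"])); np.save("Kw.npy",i["intrinsics"]); print(np.round(i["world_from_camera"],3),np.round(i["intrinsics"],1))
E
```

```text
2.85 [0.4757 0.2205 0.2785] [ 7.068e-01  7.074e-01 -4.000e-04  0.000e+00]
[[ 1.    -0.    -0.     0.476]
 [ 0.     0.967  0.256  0.291]
 [ 0.    -0.256  0.967  0.444]
 [ 0.     0.     0.     1.   ]] [[343.    0.  322.7]
 [  0.  343.  238.1]
 [  0.    0.    1. ]]
```

View pics/w1.png

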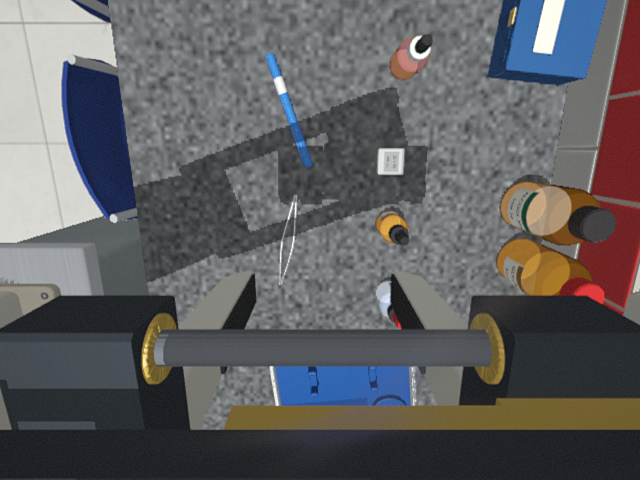

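```bash
cat >> h.py <<'E'
def rectw(im,info,m,box,z,name,k=5,show=True):
    x0,y0,x1,y1=box; mm=np.zeros(im.shape[:2],np.uint8); mm[y0:y1,x0:x1]=m[y0:y1,x0:x1]*255
    mm=cv2.morphologyEx(mm,cv2.MORPH_CLOSE,np.ones((k,k)))
    c=max(cv2.findContours(mm,cv2.RETR_EXTERNAL,cv2.CHAIN_APPROX_NONE)[0],key=cv2.contourArea)
    P=np.array([w("",p,z,info)[:2] for p in c[:,0,:]+0.0]).astype(np.float32)
    r=cv2.minAreaRect(P*1000); bx=cv2.boxPoints(r)
    e1,e2=bx[1]-bx[0],bx[2]-bx[1]; L=e1 if np.hypot(*e1)>np.hypot(*e2) else e2
    print(name,"c",np.round(r[0],1),"size",np.round(r[1],1),"long axis deg",round(np.degrees(np.arctan2(L[1],L[0])),1))
E
python3 - <<'E'
from h import *
im=cv2.imread("pics/w1.png"); info={"intrinsics":np.load("Kw.npy"),"world_from_camera":np.load("w1.npy")}
H,S,V=cv2.split(cv2.cvtColor(im,cv2.COLOR_BGR2HSV))
rectw(im,info,((H>100)&(H<125)&(S>120)),(255,40,325,175),.006,"marker",15)
rectw(im,info,(S<40)&(V>125),(270,190,305,290),.004,"forceps",7)
rectw(im,info,(S<40)&(V>140),(370,140,412,180),.019,"box",3)
for a in ((294,198),(282,282)): print(w("",a,.004,info))
for n in ("steel_forceps","cover_slip_box","amber_bottle","blue_marker","pink_bottle"):
    for r in models.pinpoint(n,"wrist")[:1]: print(n,r["score"],np.round(r["point"]),w("",r["point"],0,info))
E
```

```text
marker c [443.5 310. ] size [11.8 90.1] long axis deg -70.7
forceps c [427.7 169.4] size [136.5  46.9] long axis deg 89.2
box c [557.9 274.5] size [31.4 30.7] long axis deg 0.0
[0.43908872 0.22754503 0.004     ]
[0.42015299 0.1117284  0.004     ]
steel_forceps 0.47 [289. 239.] [0.4303465  0.17168265 0.        ]
cover_slip_box 0.86 [388. 162.] [0.55803511 0.27270724 0.        ]
amber_bottle 0.82 [387. 220.] [0.5608601  0.19823645 0.        ]
blue_marker 0.71 [291. 113.] [0.43777691 0.33105699 0.        ]
pink_bottle 0.68 [401.  61.] [0.56831662 0.38870849 0.        ]
```

Emit:
servo_tool --deltas '[[[0.02,0.013,-0.04,0,0.06],[0.02,0.013,-0.05,0,0.06],[0.02,0.013,-0.05,0,0.06],[0.02,0.013,-0.05,0,0.06],[0.002,0,-0.04,0,0.06],[0,0,-0.025,0,0.06],[0,0,-0.015,0,0.06],[0,0,-0.006,0,0.06],[0,0,0,0,0.06]]]'

```text
t: 4.28
position: [0.5584, 0.2727, 0.0034]
orientation: [0.707, 0.707, 0.0, 0.0]
wrist_force: [-0.1, -0.2, 0.6]
grip_width: 0.0598
gripper_force: 0.0
```

Emit:
servo_tool --deltas '[[[0,0,0,0,0.02],[0,0,0,0,0.02],[0,0,0,0,0.02],[0,0,0,0,0.02]]]' --squeeze 10

```text
t: 4.78
position: [0.5581, 0.2727, 0.003]
orientation: [0.707, 0.707, 0.0, 0.0]
wrist_force: [-0.7, 0.1, 1.5]
grip_width: 0.0301
gripper_force: 10.0
```

Emit:
servo_tool --deltas '[[[0,0,0.03,0,0.02],[0,0,0.05,0,0.02],[0,-0.02,0.05,0,0.02],[-0.01,-0.05,0.05,0,0.02],[-0.01,-0.055,0.05,0,0.02],[-0.01,-0.055,0.04,0,0.02],[-0.01,-0.055,0,0,0.02],[-0.01,-0.055,0,0,0.02],[0,-0.055,0,0,0.02],[0,-0.055,0,0,0.02],[0,-0.055,0,0,0.02],[0,-0.02,0,0,0.02]]]'

```text
t: 6.28
position: [0.5111, -0.1848, 0.2543]
orientation: [0.708, 0.706, -0.0, 0.0]
wrist_force: [1.2, 0.6, -0.4]
grip_width: 0.0298
gripper_force: 10.0
```

```bash
cat >> h.py <<'E'
def snap(n):
    o=get_obs(); i=optics.camera_info("wrist"); im=optics.camera("wrist"); cv2.imwrite(f"pics/{n}.png",im)
    np.savez(f"{n}.npz",**{k:np.array(v) for k,v in i.items()}); print(o["t"],np.round(o["position"],4),o["grip_width"],np.abs(o["joint_velocities"]).max())
    return im,i
def load(n): return cv2.imread(f"pics/{n}.png"),dict(np.load(f"{n}.npz"))
E
python3 -c "
from h import *
snap('w2')"
```

```text
6.275 [ 0.5111 -0.1848  0.2543] 0.029784744275003217 0.2403926323768185
```

Emit:
servo_tool --deltas '[[[0,-0.05,0,0,0.02],[0,-0.055,0,0,0.02],[0,-0.055,0,0,0.02],[0,-0.055,0,0,0.02],[0,-0.02,0,0,0.02],[0,0,0,0,0.02]]]'

```text
t: 7.08
position: [0.5118, -0.4171, 0.2537]
orientation: [0.707, 0.707, 0.0, -0.001]
wrist_force: [0.6, 0.4, -0.6]
grip_width: 0.03
gripper_force: 10.0
```

```bash
python3 -c "
from h import *
a=snap('w3')[0]; b=load('w2')[0]
cv2.imwrite('pics/w23.png',cv2.resize(np.vstack([b[0:330],a[0:330]]),None,fx=.9,fy=.9))"
```

```text
7.075 [ 0.5118 -0.4171  0.2537] 0.029987645278729713 0.0310668463607027
```

View pics/w23.png

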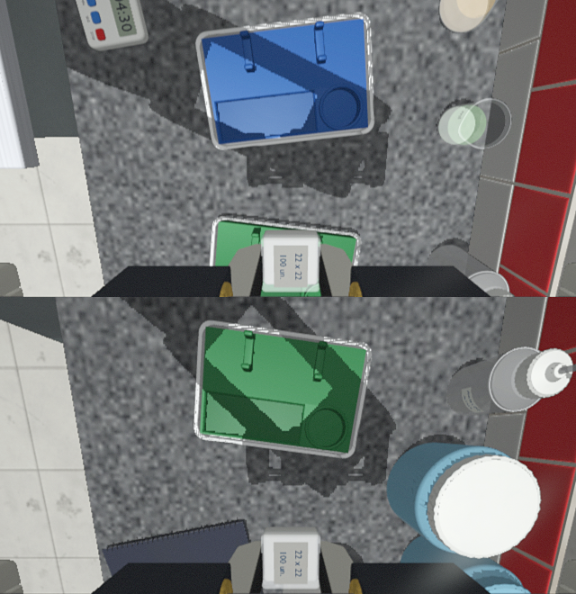

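```bash
cat > tr.py <<'E'
from h import *
for n,lo,hi,box,wp in (("w2",100,125,(210,5,420,170),(377,119)),("w3",45,85,(205,20,420,190),(362,146))):
    im,i=load(n); H,S,V=cv2.split(cv2.cvtColor(im,cv2.COLOR_BGR2HSV))
    rectw(im,i,(H>lo)&(H<hi)&(S>80),box,.018,n)
    print("well",np.round(w("",wp,.026,i),4))
E
python3 tr.py; python3 - <<'E'
from h import *
def T(c,yaw,p):
    y=np.array([np.cos(yaw),np.sin(yaw)]); x=np.array([y[1],-y[0]]); return np.round(np.array(c)+p[0]*x+p[1]*y,4)
for n,c,a in (("green",(.4995,-.3039),-7.5),("blue",(.5078,-.059),6.)):
    for m,p in (("well",(.034,.062)),("bay",(.034,-.04)),("rest",(-.038,0))): print(n,m,T(c,np.radians(a),p))
E
```

```text
w2 c [507.8 -56.5] size [190.1 124. ] long axis deg 6.0
well [ 0.571  -0.0849  0.026 ]
w3 c [ 499.6 -301.5] size [123.  189.6] long axis deg -7.6
well [ 0.5558 -0.3452  0.026 ]
green well [ 0.5565 -0.3457]
green bay [ 0.4554 -0.3324]
green rest [ 0.5045 -0.2662]
blue well [ 0.573  -0.0863]
blue bay [ 0.4716 -0.097 ]
blue rest [ 0.5038 -0.0212]
```

Emit:
servo_tool --deltas '[[[-0.0187,0.0287,-0.03,-0.131,0.02],[-0.0187,0.0287,-0.05,0,0.02],[-0.0187,0.0287,-0.05,0,0.02],[0,0,-0.05,0,0.02],[0,0,-0.03,0,0.02],[0,0,0,0,0.02],[0,0,-0.015,0,0.02],[0,0,-0.01,0,0.02],[0,0,-0.003,0,0.02],[0,0,0,0,0.02]]]'

```text
t: 8.38
position: [0.4557, -0.331, 0.0165]
orientation: [0.752, 0.659, 0.0, -0.0]
wrist_force: [-0.1, -0.4, -0.9]
grip_width: 0.0298
gripper_force: 10.0
```

Emit:
servo_tool --deltas '[[[0,0,0,0,0.05],[0,0,0,0,0.05],[0,0,0.03,0,0.05],[0,0,0.05,0,0.05],[0,0.05,0.05,-0.031,0.05],[-0.006,0.05,0.03,0,0.05],[-0.01,0.055,0,0,0.05],[-0.01,0.055,0,0,0.05],[0,0.055,0,0,0.05],[0,0.055,0,0,0.05],[0,0.055,0,0,0.05],[0,0.05,0,0,0.05]]]'

```text
t: 9.88
position: [0.4295, 0.0902, 0.1712]
orientation: [0.762, 0.648, 0.001, 0.0]
wrist_force: [0.6, -0.5, 0.3]
grip_width: 0.0501
gripper_force: 0.0
```

Emit:
servo_tool --deltas '[[[0,0.05,0,0,0.05],[0,0.026,-0.03,0,0.05],[0,0,-0.05,0,0.05],[0,0,-0.05,0,0.05],[0,0,-0.025,0,0.05],[0,0,-0.012,0,0.05],[0,0,0,0,0.05]]]'

```text
t: 10.75
position: [0.4295, 0.1642, 0.0036]
orientation: [0.762, 0.648, -0.0, -0.0]
wrist_force: [-0.1, -1.0, 0.5]
grip_width: 0.0497
gripper_force: 0.0
```

Emit:
servo_tool --deltas '[[[0.0005,0.0055,-0.0015,0,0.05],[0,0,0,0,0.005],[0,0,0,0,0.005],[0,0,0,0,0.005],[0,0,0,0,0.005]]]' --squeeze 15

```text
t: 11.38
position: [0.4302, 0.1698, 0.0022]
orientation: [0.762, 0.648, 0.0, 0.0]
wrist_force: [0.6, 0.4, 2.0]
grip_width: 0.015
gripper_force: 13.9
```

Emit:
servo_tool --deltas '[[[0,0,0.03,0,0.005],[0,0,0.05,0,0.005],[0,0,0.05,0,0.005],[0,0,0.03,0,0.005],[0,0,0,0,0.005]]]'

```text
t: 12.0
position: [0.4321, 0.1703, 0.1651]
orientation: [0.762, 0.648, 0.003, 0.001]
wrist_force: [0.6, 0.2, -0.8]
grip_width: 0.0149
gripper_force: 15.0
```

```bash
python3 -c "
from h import *
snap('w4')
cv2.imwrite('pics/t4.png',cv2.resize(optics.camera('scene')[100:400,100:500],None,fx=1.5,fy=1.5))
"
```

```text
12.0 [0.4321 0.1703 0.1651] 0.01489447977922422 0.06205894931254705
```

View pics/w4.png

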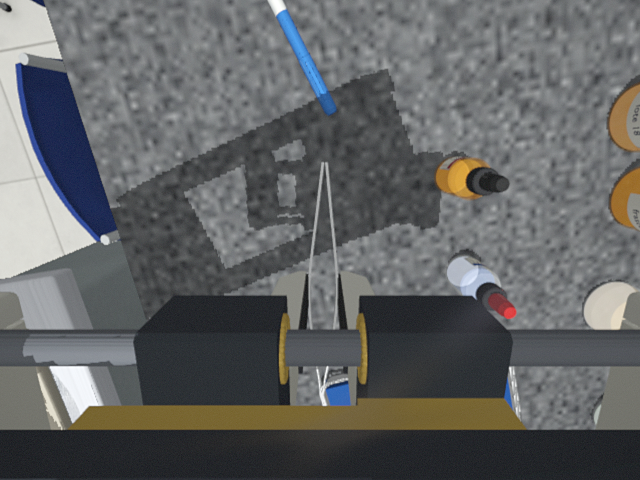

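Emit:
servo_tool --deltas '[[[0.0073,-0.0435,0,-0.14,0.005],[0.0073,-0.0435,0,-0.14,0.005],[0.0073,-0.0435,0,-0.14,0.005],[0.0073,-0.0435,0,-0.14,0.005],[0.0073,-0.0435,0,-0.14,0.005],[0.0073,-0.0435,0,-0.14,0.005],[0.0073,-0.0435,0,-0.14,0.005],[0.0073,-0.0435,0,-0.14,0.005],[0.0073,-0.0435,0,-0.14,0.005],[0.0073,-0.0435,0,-0.14,0.005],[0,0,0,-0.139,0.005],[0,0,0,0,0.005]]]'

```text
t: 13.6
position: [0.5018, -0.2649, 0.1594]
orientation: [0.998, -0.065, -0.002, -0.001]
wrist_force: [-0.2, 0.7, -1.0]
grip_width: 0.0148
gripper_force: 15.0
```

Emit:
servo_tool --deltas '[[[0.0025,0,-0.04,0,0.005],[0,0,-0.04,0,0.005],[0,0,-0.025,0,0.005],[0,0,-0.015,0,0.005],[0,0,-0.0105,0,0.005],[0,0,0,0,0.005]]]'

```text
t: 14.35
position: [0.5054, -0.2649, 0.0313]
orientation: [0.998, -0.065, -0.0, -0.0]
wrist_force: [-0.7, -0.6, -0.6]
grip_width: 0.0142
gripper_force: 15.0
```

Emit:
servo_tool --deltas '[[[0,0,-0.0025,0,0.005],[0,0,0,0,0.005],[0,0,0,0,0.04],[0,0,0,0,0.04],[0,0,0,0,0.04]]]'

```text
t: 14.98
position: [0.5057, -0.2653, 0.0293]
orientation: [0.998, -0.065, 0.0, 0.0]
wrist_force: [0.7, -0.7, -0.3]
grip_width: 0.0382
gripper_force: 0.0
```

Emit:
servo_tool --deltas '[[[0,0,0.03,0,0.04],[0,0,0.05,0,0.04],[0,0.04,0.05,0.17,0.05],[0,0.05,0,0.17,0.05],[0,0.05,0,0.17,0.05],[-0.01,0.05,0,0.17,0.05],[-0.01,0.05,0,0.17,0.05],[-0.01,0.05,0,0.17,0.05],[-0.01,0.05,0,0.17,0.05],[-0.01,0.05,0,0.17,0.05],[-0.01,0.05,0,0.17,0.05],[-0.01,0.05,0,0.17,0.05]]]'

```text
t: 16.48
position: [0.4352, 0.2254, 0.1582]
orientation: [0.705, 0.709, 0.0, 0.0]
wrist_force: [1.2, -0.0, 1.0]
grip_width: 0.0501
gripper_force: 0.0
```

Emit:
servo_tool --deltas '[[[0,0.05,0,0.17,0.05],[0,0.055,0,0.164,0.05],[0,0,0,0,0.05],[0,0,0,0,0.05]]]'

```text
t: 16.98
position: [0.4354, 0.3286, 0.1576]
orientation: [0.58, 0.814, -0.0, 0.0]
wrist_force: [0.5, -0.3, -0.1]
grip_width: 0.0501
gripper_force: 0.0
```

```bash
python3 -c "
from h import *
snap('w5'); print(get_obs()['orientation'])
im=optics.camera('top'); cv2.imwrite('pics/t5full.png',im)
cv2.imwrite('pics/t5.png',cv2.resize(im[200:360,320:560],None,fx=3.2,fy=3.2,interpolation=cv2.INTER_CUBIC))
"
```

```text
16.975 [0.4354 0.3286 0.1576] 0.05005228649755466 0.0253510451110525
[ 5.80666486e-01  8.14141452e-01 -3.51087685e-04  6.63090790e-05]
```

View pics/t5.png

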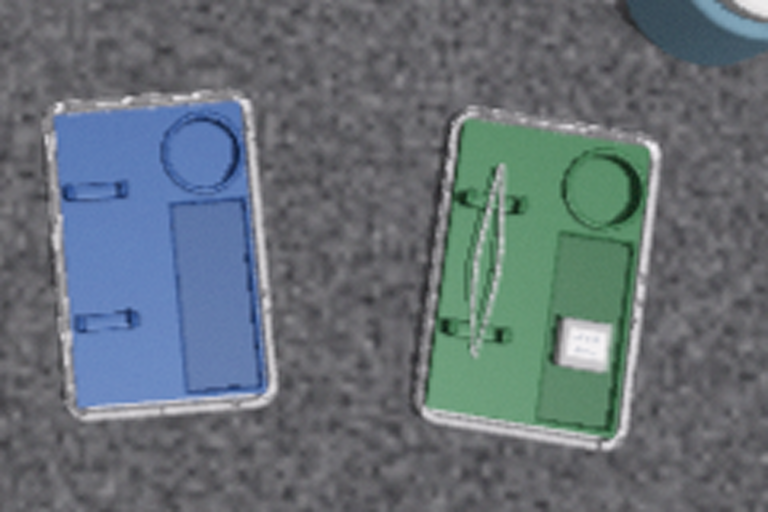

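View pics/w5.png

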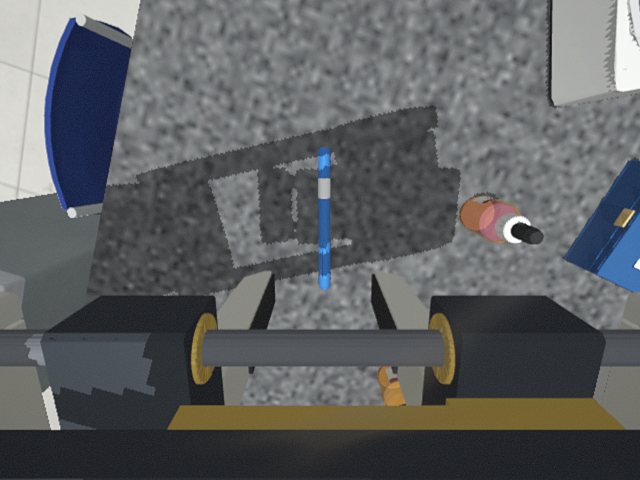

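```bash
python3 -c "
from h import *
im,i=load('w5')
a=w('',(323.5,148),.006,i);b=w('',(323.5,290),.006,i);print(a,b,(a+b)/2,np.linalg.norm(a-b))"
```

```text
[0.41350888 0.39455609 0.006     ] [0.45825703 0.26511026 0.006     ] [0.43588295 0.32983318 0.006     ] 0.13696210835176412
```

Marker centre at (0.436, 0.330), aligned with the tool; grasp it.

Emit:
servo_tool --deltas '[[[0.0005,0.0015,-0.04,0,0.05],[0,0,-0.05,0,0.05],[0,0,-0.035,0,0.05],[0,0,-0.02,0,0.05],[0,0,-0.0095,0,0.05],[0,0,0,0,0.05],[0,0,0,0,0.004],[0,0,0,0,0.004],[0,0,0,0,0.004],[0,0,0,0,0.004]]]' --squeeze 10

```text
t: 18.32
position: [0.4362, 0.3305, 0.0037]
orientation: [0.58, 0.815, 0.0, 0.0]
wrist_force: [-0.5, 0.5, 0.9]
grip_width: 0.0147
gripper_force: 0.0
```

Emit:
servo_tool --deltas '[[[0,0,0,0,0.004],[0,0,0,0,0.004],[0,0,0.03,0,0.004],[0,0,0.05,0,0.004],[0,0,0.05,0,0.004],[0,0,0.03,0,0.004]]]'

```text
t: 19.08
position: [0.437, 0.3309, 0.1665]
orientation: [0.58, 0.815, 0.002, 0.001]
wrist_force: [0.6, -0.0, 0.1]
grip_width: 0.0114
gripper_force: 10.0
```

Emit:
servo_tool --deltas '[[[0.0085,-0.0438,0,0.16,0.004],[0.0085,-0.0438,0,0.16,0.004],[0.0085,-0.0438,0,0.16,0.004],[0.0085,-0.0438,0,0.16,0.004],[0.0085,-0.0438,0,0.16,0.004],[0.0085,-0.0438,0,0.16,0.004],[0.0085,-0.0438,0,0.16,0.004],[0.0085,-0.0438,0,0.16,0.004],[0,0,0,0.062,0.004],[0,0,0,0,0.004]]]'

```text
t: 20.32
position: [0.504, -0.0205, 0.1632]
orientation: [-0.051, 0.999, 0.0, -0.0]
wrist_force: [0.2, -0.4, 0.5]
grip_width: 0.011
gripper_force: 10.0
```

Emit:
servo_tool --deltas '[[[0,0.0005,-0.04,0,0.004],[0,0,-0.04,0,0.004],[0,0,-0.03,0,0.004],[0,0,-0.015,0,0.004],[0,0,-0.0075,0,0.004],[0,0,0,0,0.004]]]'

```text
t: 21.08
position: [0.5045, -0.0194, 0.0314]
orientation: [-0.052, 0.999, -0.0, 0.0]
wrist_force: [-0.4, 0.3, 0.3]
grip_width: 0.0114
gripper_force: 10.0
```

Emit:
servo_tool --deltas '[[[0,0,0,0,0.004],[0,0,0,0,0.04],[0,0,0,0,0.04],[0,0,0,0,0.04],[0,0,0.03,0,0.04],[0,0,0.05,0,0.05]]]'

```text
t: 21.82
position: [0.5021, -0.0193, 0.1097]
orientation: [-0.052, 0.999, 0.0, -0.002]
wrist_force: [1.0, -1.0, -0.1]
grip_width: 0.0461
gripper_force: 0.0
```

Emit:
servo_tool --deltas '[[[0.003,0.002,0.014,-0.164,0.07],[0.003,0.002,0.014,-0.164,0.07],[0.003,0.002,0.014,-0.164,0.07],[0.003,0.002,0.014,-0.164,0.07],[0.003,0.002,0.014,-0.164,0.07],[0.003,0.002,0.014,-0.164,0.07],[0.003,0.002,0.014,-0.164,0.07],[0.003,0.002,0.014,-0.164,0.07],[0.003,0.002,0.014,-0.164,0.07],[0.003,0.002,0.014,-0.164,0.07],[0,0,0,-0.164,0.07],[0,0,0,0,0.07]]]'

```text
t: 23.32
position: [0.5341, 0.0004, 0.251]
orientation: [0.751, 0.66, 0.0, 0.0]
wrist_force: [0.5, -0.1, -0.7]
grip_width: 0.0698
gripper_force: 0.0
```

```bash
python3 - <<'E'
from h import *
im,i=snap('w6')
for n in ("amber_bottle","red_teat_bottle"):
    for r in models.pinpoint(n,"wrist")[:2]: print(n,r["score"],np.round(r["point"]),np.round(w("",r["point"],0,i),4))
    for r in models.look_for(n,"wrist")[:1]: print(n,r["score"],np.round(r["bbox"]))
t=optics.camera("top"); cv2.imwrite("pics/t6.png",t)
a=cv2.resize(t[210:350,240:410],None,fx=3,fy=3); b=cv2.resize(im[0:400],None,fx=.9,fy=.9)
c=np.zeros((max(len(a),len(b)),0,3),np.uint8)
cv2.imwrite("pics/w6c.png",b)
cv2.imwrite("pics/t6c.png",a)
E
```

```text
23.325 [5.341e-01 4.000e-04 2.510e-01] 0.06976574743256114 0.0941286839772267
amber_bottle 0.79 [326.  28.] [0.5634 0.1935 0.    ]
amber_bottle 0.51 [339. 121.] [0.566  0.0967 0.    ]
amber_bottle 0.69 [327.  24.  39.  48.]
red_teat_bottle 0.64 [339. 121.] [0.5666 0.097  0.    ]
red_teat_bottle 0.64 [339. 118.  31.  40.]
```

View pics/w6c.png

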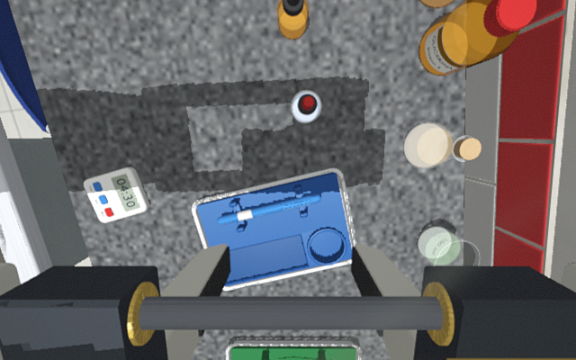

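View pics/t6c.png

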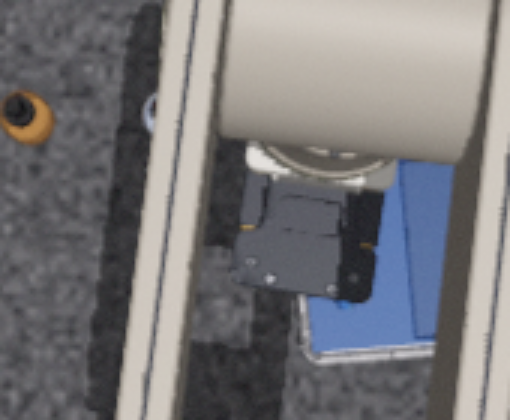

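```bash
python3 - <<'E'
from h import *
im,i=load('w6'); print(np.round(i["world_from_camera"][:3,3],3))
H,S,V=cv2.split(cv2.cvtColor(im,cv2.COLOR_BGR2HSV))
for z in (0,.05): print(z,w("",(340,118),z,i))
a=w("",(245,243),.032,i);b=w("",(356,219),.032,i);print("marker",a,b,(a+b)/2,np.linalg.norm(a-b))
# amber body in original top picture
t=cv2.imread("pics/top0.png")
for z,p in ((0,(252,254)),(.03,(249,249))): print(w("top",p,z))
H,S,V=cv2.split(cv2.cvtColor(t,cv2.COLOR_BGR2HSV))
m=((H>5)&(H<25)&(S>120)).astype(np.uint8); m[:230]=0; m[270:]=0; m[:,:235]=0; m[:,270:]=0
print(cv2.boundingRect(m), w("top",(254.5,255),0))
ys,xs=np.nonzero(m); print(np.c_[xs,ys].mean(0))
im,i=load('w4')
H,S,V=cv2.split(cv2.cvtColor(im,cv2.COLOR_BGR2HSV)); m=((H>5)&(H<25)&(S>120)).astype(np.uint8); m[:150]=0;m[205:]=0;m[:,:420]=0;m[:,520:]=0
x,y,ww,hh=cv2.boundingRect(m); print("w4",x,y,ww,hh,w("",(x,y+hh/2),0,i)) # nearest base edge
E
```

```text
[0.543 0.07  0.417]
0 [0.56767559 0.09998649 0.        ]
0.05 [0.56474495 0.09638336 0.05      ]
marker [ 0.44019538 -0.02505169  0.032     ] [ 0.57133589 -0.01329975  0.032     ] [ 0.50576564 -0.01917572  0.032     ] 0.1316660139451179
[0.55375343 0.18832931 0.        ]
[0.56098917 0.19128541 0.03      ]
(240, 241, 18, 17) [0.55178549 0.18296558 0.        ]
[250.34751773 250.64539007]
w4 435 158 53 41 [0.54619342 0.1940711  0.        ]
```

Emit:
servo_tool --deltas '[[[0.01,0.04,0,0,0.07],[0.01,0.04,0,0,0.07],[0.01,0.04,0,0,0.07],[0,0,0,0,0.07],[0,0,0,0,0.07]]]'

```text
t: 24.25
position: [0.5639, 0.1201, 0.2507]
orientation: [0.751, 0.66, -0.0, 0.0]
wrist_force: [0.1, 0.6, -1.7]
grip_width: 0.0698
gripper_force: 0.0
```

```bash
python3 - <<'E'
from h import *
im,i=snap('w7'); print(np.round(i["world_from_camera"][:3,3],3))
H,S,V=cv2.split(cv2.cvtColor(im,cv2.COLOR_BGR2HSV)); m=((H>5)&(H<25)&(S>120)).astype(np.uint8); m[250:]=0;m[:,:250]=0;m[:,400:]=0
n,l,s,c=cv2.connectedComponentsWithStats(m)
k=1+s[1:,4].argmax(); x,y,ww,hh,_=s[k]; print(s[k],c[k]); print(w("",(x+ww/2,y+hh/2),.05,i),w("",(x+ww/2,y+hh/2),.06,i),w("",(x,y),.06,i),w("",(x+ww,y+hh),.06,i))
for r in models.pinpoint("amber_bottle","wrist")[:1]: print(np.round(r["point"]),np.round(w("",r["point"],0,i),4))
E
```

```text
24.25 [0.5639 0.1201 0.2507] 0.06983136287640193 0.019418829841585657
[0.573 0.19  0.416]
[296 127  32  33 496] [312.11693548 144.00604839]
[0.56291512 0.19493343 0.05      ] [0.56319411 0.19479105 0.06      ] [0.54962396 0.21242349 0.06      ] [0.57709045 0.17673477 0.06      ]
[312. 144.] [0.5619 0.1956 0.    ]
```

Emit:
servo_tool --deltas '[[[0,0.0375,-0.04,0,0.07],[-0.001,0.0375,-0.04,0,0.07],[0,0,-0.03,0,0.07],[0,0,-0.05,0,0.07],[0,0,-0.04,0,0.07],[0,0,-0.0235,0,0.07],[0,0,0,0,0.07],[0,0,0,0,0.03],[0,0,0,0,0.03],[0,0,0,0,0.03],[0,0,0,0,0.03]]]' --squeeze 20

```text
t: 25.72
position: [0.5635, 0.1956, 0.0281]
orientation: [0.751, 0.66, 0.0, 0.0]
wrist_force: [0.2, -0.2, 0.2]
grip_width: 0.0348
gripper_force: 5.3
```

Emit:
servo_tool --deltas '[[[0,0,0,0,0.03],[0,0,0.02,0,0.03],[0,0,0.04,0,0.03],[0,0,0.05,0,0.03],[0,0,0.05,0,0.03],[0,-0.02,0.02,0,0.03],[0,-0.04,0,0,0.03],[0,-0.05,0,0,0.03],[0,-0.05,0,0,0.03],[0,-0.05,0,0,0.03],[0,-0.05,0,0,0.03],[0,-0.05,0,0,0.03]]]'

```text
t: 27.22
position: [0.5618, -0.117, 0.2067]
orientation: [0.751, 0.66, -0.001, -0.001]
wrist_force: [1.1, 0.3, -0.6]
grip_width: 0.0341
gripper_force: 19.9
```

Emit:
servo_tool --deltas '[[[0,-0.05,0,0,0.03],[-0.002,-0.05,0,0,0.03],[-0.002,-0.05,0,0,0.03],[-0.002,-0.04,0,0,0.03],[-0.001,-0.03,0,0,0.03],[0,-0.01,0,0,0.03],[0,0,0,0,0.03],[0,0,0,0,0.03]]]'

```text
t: 28.22
position: [0.5562, -0.3434, 0.2073]
orientation: [0.751, 0.66, 0.0, -0.0]
wrist_force: [-0.2, -0.0, -0.4]
grip_width: 0.0339
gripper_force: 19.9
```

Emit:
servo_tool --deltas '[[[0,-0.0015,-0.03,0,0.03],[0,0,-0.05,0,0.03],[0,0,-0.04,0,0.03],[0,0,-0.023,0,0.03],[0,0,0,0,0.03],[0,0,-0.01,0,0.03],[0,0,-0.01,0,0.03],[0,0,-0.008,0,0.03],[0,0,-0.003,0,0.03],[0,0,0,0,0.03]]]'

```text
t: 29.48
position: [0.5559, -0.346, 0.0331]
orientation: [0.751, 0.66, -0.0, -0.0]
wrist_force: [1.0, 0.4, -0.5]
grip_width: 0.0339
gripper_force: 19.9
```

Emit:
servo_tool --deltas '[[[0,0,0,0,0.065],[0,0,0,0,0.065],[0,0,0,0,0.065],[0,0,0.03,0,0.065],[0,0,0.05,0,0.065],[0,0,0.05,0,0.065],[0,0.02,0.04,0,0.065],[0.001,0.05,0,0.04,0.07],[0.002,0.05,0,0.04,0.07],[0.002,0.05,0,0.04,0.07],[0.002,0.05,0,0.04,0.07],[0.002,0.05,0,0.04,0.07]]]'

```text
t: 30.98
position: [0.5651, -0.0745, 0.2038]
orientation: [0.681, 0.732, 0.0, 0.0]
wrist_force: [0.5, -0.3, -0.4]
grip_width: 0.0701
gripper_force: 0.0
```

Emit:
servo_tool --deltas '[[[0,0.05,0,0.036,0.07],[0,0.05,0,0,0.07],[0,0.05,0,0,0.07],[0,0.015,0,0,0.07],[0,0,0,0,0.07],[0,0,0,0,0.07]]]'

```text
t: 31.72
position: [0.5653, 0.0877, 0.2034]
orientation: [0.669, 0.744, -0.0, 0.0]
wrist_force: [-0.2, -0.4, 0.3]
grip_width: 0.0701
gripper_force: 0.0
```

```bash
python3 - <<'E'
from h import *
im,i=snap('w8'); t=optics.camera("top")
for r in models.pinpoint("red_teat_bottle","wrist")[:1]: print(np.round(r["point"]),np.round(w("",r["point"],0,i),4))
s=optics.camera("scene")
cv2.imwrite("pics/c8.png",np.vstack([cv2.resize(im[:330],(560,289)),cv2.resize(t[200:360,320:560],(450,300))[:, :].copy() if 0 else cv2.copyMakeBorder(cv2.resize(t[200:360,320:560],(450,300)),0,0,0,110,cv2.BORDER_CONSTANT)]))
E
```

```text
31.725 [0.5653 0.0877 0.2034] 0.07008130734529498 0.01100196543272493
[323. 204.] [0.565  0.0979 0.    ]
```

View pics/c8.png

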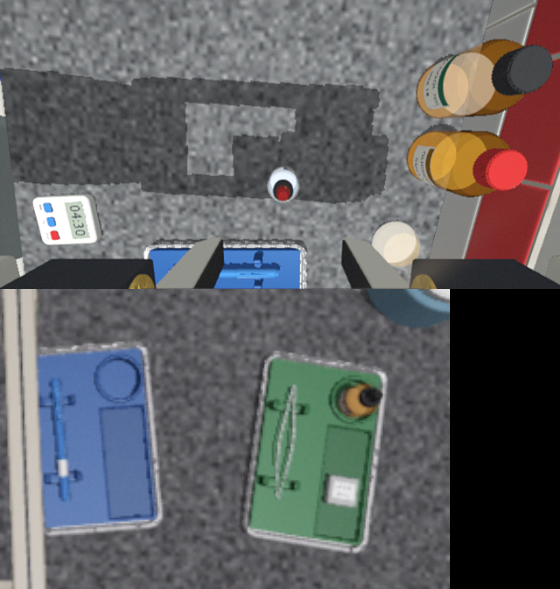

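Emit:
servo_tool --deltas '[[[0,0.0093,0,0,0.07],[0,0,-0.05,0,0.07],[0,0,-0.05,0,0.07],[0,0,-0.045,0,0.07],[0,0,-0.03,0,0.07],[0,0,0,0,0.07],[0,0,0,0,0.03],[0,0,0,0,0.03],[0,0,0,0,0.03],[0,0,0,0,0.03],[0,0,0,0,0.03]]]'

```text
t: 33.3
position: [0.5656, 0.0982, 0.0292]
orientation: [0.668, 0.744, 0.0, 0.0]
wrist_force: [-0.6, 0.7, 4.5]
grip_width: 0.0342
gripper_force: 20.0
```

Emit:
servo_tool --deltas '[[[0,0,0.02,0,0.03],[0,0,0.04,0,0.03],[0,0,0.05,0,0.03],[0,-0.01,0.03,0,0.03],[0.001,-0.04,0,0,0.03],[0.002,-0.04,0,0,0.03],[0.002,-0.04,0,0,0.03],[0.002,-0.03,0,0,0.03],[0,-0.02,0,0,0.03],[0,0,0,0,0.03],[0,0,0,0,0.03]]]'

```text
t: 34.67
position: [0.5721, -0.0809, 0.1686]
orientation: [0.668, 0.744, 0.0, -0.0]
wrist_force: [0.2, 0.1, -0.4]
grip_width: 0.0341
gripper_force: 20.0
```

Emit:
servo_tool --deltas '[[[0,-0.004,-0.03,0,0.03],[0,0,-0.05,0,0.03],[0,0,-0.025,0,0.03],[0,0,0,0,0.03],[0,0,-0.01,0,0.03],[0,0,-0.01,0,0.03],[0,0,-0.007,0,0.03],[0,0,-0.003,0,0.03],[0,0,0,0,0.03]]]'

```text
t: 35.8
position: [0.5722, -0.0859, 0.0335]
orientation: [0.668, 0.744, 0.0, 0.0]
wrist_force: [-0.1, 0.5, -0.1]
grip_width: 0.0341
gripper_force: 20.0
```

Release, rise and back off to look.

Emit:
servo_tool --deltas '[[[0,0,0,0,0.065],[0,0,0,0,0.065],[0,0,0,0,0.065],[0,0,0.03,0,0.065],[0,0,0.05,0,0.065],[0,0,0.05,0,0.065],[0,0,0.05,0,0.065],[-0.02,0.05,0,0,0.065],[-0.02,0.05,0,0,0.065],[-0.02,0.05,0,0,0.065],[-0.02,0.05,0,0,0.065],[-0.02,0.05,0,0,0.065]]]'

```text
t: 37.3
position: [0.4713, 0.1657, 0.2137]
orientation: [0.668, 0.744, 0.0, 0.0]
wrist_force: [1.1, 0.9, 0.1]
grip_width: 0.065
gripper_force: 0.0
```

Emit:
servo_tool --deltas '[[[0,0.05,0,0,0.065],[0,0.05,0,0,0.065],[0,0,0,0,0.065],[0,0,0,0,0.065]]]'

```text
t: 37.8
position: [0.472, 0.2639, 0.2133]
orientation: [0.668, 0.744, -0.0, 0.0]
wrist_force: [0.3, 0.1, -0.5]
grip_width: 0.0648
gripper_force: 0.0
```

```bash
python3 - <<'E'
from h import *
t=optics.camera("top"); s=optics.camera("scene"); print(get_obs()["t"])
a=cv2.resize(t[150:360,320:560],(480,420)); b=cv2.resize(s[160:300,280:540],(480,258))
cv2.imwrite("pics/end.png",cv2.resize(np.vstack([a[:],b]),None,fx=.88,fy=.88))
for n in ("pink_bottle","flask","beaker"):
    for r in models.pinpoint(n,"top")[:1]: print(n,np.round(r["point"]))
E
```

```text
37.9
```

View pics/end.png

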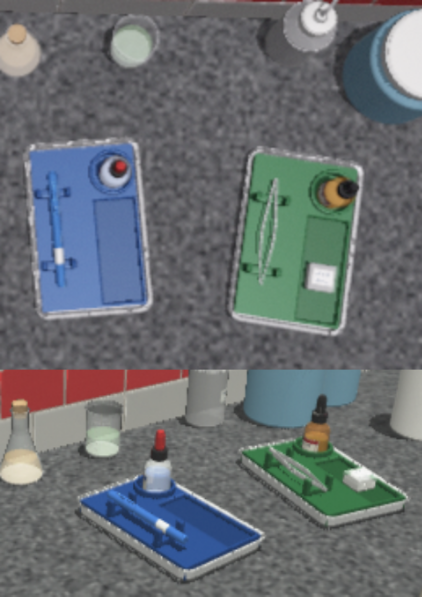

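The pictures show both kits complete: the bottles stand in their wells, the box is in the green bay, and both tools lie in their rests.

```bash
python3 -c "
from h import *
print(job_done())"
```

```text
the job is handed in; nothing more can be done
None
```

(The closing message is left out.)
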